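Shut the calibration weight case and fasten its catches

TASK

The balance check is finished: push the open lid of the grey weight case over until it is shut, then push both orange catches down until they lie fully home against the front. It is all done by pushing: nothing is picked up, the case stays where it stands, the weights stay in their pockets and the other things on the bench are left alone. Leave both catches sticking out until the lid is shut, or they would foul the rim.

Things in the scene. Friction and masses are not known exactly. Their poses are not given: they have to be found in the camera images.
- case: base of a grey calibration-weight case, loose on the bench, about 2.2 kg with lid and weights. 130 mm deep (its x), 210 mm wide (its y), 58 mm high to the rim (88 mm with the lid shut). Origin: centre of its underside. Its -x face is the front (catches), its +x face the back (hinge); z up. The front roughly faces the robot.
- lid (a joint): the case's lid, a 30 mm deep shell of 130 x 210 mm on a stiff friction hinge along the base's back rim; it stays wherever it is left and takes about 0.4 N m to move. 0 = shut, 1.57 = standing straight up, 1.8 = stop. Starts standing open; to shut it, its outer face (looking away from the robot) is pushed over towards the front and down.
- lid_hinge (a point): the lid's hinge line, middle of its length: at x = +65 mm, z = 58 mm in the case frame. It turns with the lid: its axes are the case's axes when the lid is shut.
- lid_edge (a point): the lid's front top edge, middle: with the lid shut it is 130 mm in front of the hinge and 30 mm above it; with the lid standing open it lies at the lid's upper edge, on the outer face that looks away from the robot.
- catch_left (a joint): orange catch on the lid's front wall, at the case's +y (robot's left): flap 30 mm wide, 42 mm long, 5 mm thick; its last 6 mm are a lip standing 6 mm out from its middle plane. 0 = home, hanging flat over the base's front; 1.57 = sticking straight out; stop at 1.75. Stiff (0.07 N m), stays where left. To shut: push its outer face (upper when it sticks out) down, then in.
- catch_left_pivot (a point): the pivot axis of that catch: 7 mm in front of the lid's front wall, 12 mm above the rim; with the lid shut at x = -72, y = +65, z = 70 mm in the case frame. Turns with the catch.
- catch_left_tip (a point): middle of that catch's free end, 42 mm from the pivot.
- catch_right (a joint): orange catch on the lid's front wall, at the case's -y (robot's right): flap 30 mm wide, 42 mm long, 5 mm thick; its last 6 mm are a lip standing 6 mm out from its middle plane. 0 = home, hanging flat over the base's front; 1.57 = sticking straight out; stop at 1.75. Stiff (0.07 N m), stays where left. To shut: push its outer face (upper when it sticks out) down, then in.
- catch_right_pivot (a point): the pivot axis of that catch: 7 mm in front of the lid's front wall, 12 mm above the rim; with the lid shut at x = -72, y = -65, z = 70 mm in the case frame. Turns with the catch.
- catch_right_tip (a point): middle of that catch's free end, 42 mm from the pivot.
- weight_500g: 500 g polished steel weight with a knob, 38 mm wide, 62 mm tall, standing loose in its foam pocket in the case (foot 16 mm above the case's underside at x = -12, y = -68 mm in the case frame). Origin: centre of its foot. The lid clears it when shut.
- weight_200g: 200 g polished steel weight with a knob, 28 mm wide, 47 mm tall, standing loose in its foam pocket in the case (foot 16 mm above the case's underside at x = -12, y = -16 mm in the case frame). Origin: centre of its foot. The lid clears it when shut.
- weight_100g: 100 g polished steel weight with a knob, 22 mm wide, 38 mm tall, standing loose in its foam pocket in the case (foot 16 mm above the case's underside at x = -12, y = +28 mm in the case frame). Origin: centre of its foot. The lid clears it when shut.
- weight_50g: 50 g polished steel weight with a knob, 18 mm wide, 30 mm tall, standing loose in its foam pocket in the case (foot 16 mm above the case's underside at x = -12, y = +66 mm in the case frame). Origin: centre of its foot. The lid clears it when shut.
- reagent_bottle: amber reagent bottle with a white cap, 52 mm wide, 105 mm tall, standing loose on the bench. Origin: centre of its underside.
- beaker: small glass beaker, 62 mm wide at the rim, 75 mm tall, standing loose on the bench. Origin: centre of its underside.
- slide_box: low slide box, blue with a white lid, 77 x 57 x 38 mm, standing loose on the bench. Origin: centre of its underside.
There are look-alikes about, which are no part of the job. Leave any turquoise or yellow look-alike of the weight_200g alone. What is shaped like the weight_500g but turquoise or yellow is not meant.

How it is judged:
By the outcome, as a careful person would: the job done as asked, in the order asked, and still so for the second after the job is handed in, with the robot touching nothing.
It also fails if it takes over 61 s, if anything falls off the work surface, if the arm or the gripper's body presses on something with over 40 N, if the wrist force passes 120 N, or if a joint passes its speed limit or range.

ROBOT

A 6-joint arm with a two-finger parallel gripper is mounted at the origin on the work surface. World frame = base frame: x ahead of the robot, y to its left, z up, the work surface at z = 0. Lengths are in m, angles in rad, forces in N, time in s.
With the tool pointing down it reaches from about 0.3 to 0.775 m from the base axis. Payload 14.6 kg.
Tool frame: the origin (TCP) lies at the very end of the fingers, on their centre line; the grasp point (between the pads) lies 19 mm behind it (arm.grip_depth is the distance from the TCP to the grasp point, in m); z points along the fingers, y is the line along which they close (so a half turn about z gives the same grasp; the last joint's range is limited). The gripper opens to 94 mm and grips with 3 to 60 N. Pads are 16 mm wide; open, the fingers measure 119 mm over their backs; the gripper's body (75 mm by 177 mm) begins 78 mm behind the grasp point.
Start: joints at [-1.322, 0.3, 1.521, -0, 1.321, -0.067], TCP at [0.171, -0.523, 0.205] pointing down, gripper open.
Joint ranges: [-3.03, 3.03], [-0.79, 2.21], [0.23, 2.52], [-1.04, 4.18], [0, 3.07], [-2.55, 2.55]. Speed limits (rad/s): [2.22, 2.22, 2.57, 3.14, 3.14, 3.14].

INTERFACE

Orientations are given as a rotation vector (axis times angle).
In Python, from rig import monitor, viewer, workorder, arm gives the robot as it stands. The module is installed in compiled form; this text tells all that it offers.
- The arm moves only by the shell command python3 -m creep 'ROWS' [FORCE]. ROWS is JSON, one flat list of numbers, 7 for each row, row after row: the shift along the tool's x, y, z in m, then the turn, a rotation vector about the tool's x, y, z in rad, then the closure, from 0 (fully open) to 1 (shut). In form: [x, y, z, ax, ay, az, jaw, x, y, z, ax, ay, az, jaw, ...]. A call has 1 to 8 rows; each row shifts and turns the commanded pose from where the row before left it, along the tool's axes as they then stand; what a row does not reach is not made up. A row lasts 1/12 s, in which the tool goes at most 41.7 mm and 7.16 degrees, less where a joint would pass 70% of its speed; a pose out of reach is approached as far as the arm can. A call with a gripper value outside its range is refused whole. The fingers move at their own pace and stop on an object; FORCE is the grip in N (left out, the last holds). Time passes only in rows, so rows that do not move let the fingers close. It gives the time, the measured TCP pose, the force, the opening and the grip force at its end, in the units of the state.
- monitor.state(): the state, without advancing time (a new reading comes with each control period).
- viewer.grab_frame(name): name is "scene" or "top" or "wrist"; returns a dict with "pixels" (420x560x3 uint8, red, green, blue), "depth" (420x560 float32, m along the optical axis (not along the pixel's ray), 0 where there is no reading), "fx", "fy", "cx", "cy" (pixels), "rvec" (rotation vector, rad) and "tvec" (3), from world to camera coordinates, as OpenCV has them. Camera axes: x right, y down, z forward; pixel columns grow to the right and rows downward; lengths in m; the calibration is good to about 2 mm. A picture is of the moment at which its call begins.
- workorder.job_done(): hands the job in; it is judged then, once.
The state is a dict: "t": time; "joints": joint angles; "qd": joint speeds; "tau": joint torques, N m; "tcp_pos": TCP position; "tool_rot": TCP orientation; "ft_force": force on the tool from outside, world axes, zero at the start; "torque": the same for the moment, N m; "grip_width": opening from 0.0 (shut) to 1.0 (fully open); "finger_force": force on a finger pad.
Only numpy, scipy, OpenCV 4.12 (cv2) and the standard library are available. Lean on these libraries where they do the work, as an engineer would, in place of code of your own. Each camera call takes 0.05 s, during which the arm holds its last target. There are 200 camera calls.

## Working session

There is one attempt and no reset: what is moved stays moved. The work goes in short steps, Python scripts to look and compute and a shell command to move; the robot and the scene stay as the last step left them, time stands still between calls to the robot, and variables do not carry over. Pictures are saved under pics/ and viewed, at most 10 in all, crops included, and the job is handed in when it is done.

```bash
mkdir -p pics; cat > h.py <<'E'
import numpy as np, cv2
from rig import monitor, viewer, workorder, arm
def grab(n):
    f=viewer.grab_frame(n); R=cv2.Rodrigues(np.array(f["rvec"],float))[0]; t=np.array(f["tvec"],float).ravel()
    d=f["depth"]; v,u=np.mgrid[:d.shape[0],:d.shape[1]]
    P=np.stack([(u-f["cx"])/f["fx"]*d,(v-f["cy"])/f["fy"]*d,d],-1)
    W=(P-t)@R; W[d==0]=np.nan
    return f,W
def save(f,n): cv2.imwrite(f"pics/{n}.png",f["pixels"][:,:,::-1])
E
python3 - <<'E'
from h import *
a,W=grab("scene");b,V=grab("top")
im=np.hstack([a["pixels"],b["pixels"]]);cv2.imwrite("pics/a.png",a["pixels"][:,:,::-1]);cv2.imwrite("pics/b.png",b["pixels"][:,:,::-1])
np.savez("/tmp/o.npz",a=a["pixels"],W=W,b=b["pixels"],V=V)
s=monitor.state();print(s["t"],s["tcp_pos"],s["tool_rot"],s["ft_force"])
for n,f,X in(("s",a,W),("t",b,V)):
    h=cv2.cvtColor(f["pixels"],cv2.COLOR_RGB2HSV)
    m=cv2.inRange(h,(4,150,120),(22,255,255));k,l,st,c=cv2.connectedComponentsWithStats(m)
    for i in range(1,k):
        if st[i,4]>25: print(n,st[i],np.round(np.nanmedian(X[l==i],0),3),np.round(np.nanmin(X[l==i],0),3),np.round(np.nanmax(X[l==i],0),3))
E
```

```text
0.1 [ 0.17074837 -0.52257808  0.20495128] [-3.10151514e+00 -4.93865139e-01  1.60746279e-04] [-0.21574358 -0.21470055  0.34223431]
s [294 106  19  14 192] [0.502 0.328 0.074] [ 0.472  0.315 -0.001] [0.52  0.433 0.088]
s [312 154   9  24  77] [0.638 0.036 0.22 ] [ 0.577  0.03  -0.   ] [0.641 0.272 0.24 ]
s [286 204  13  27 176] [ 0.644 -0.087  0.22 ] [ 0.587 -0.1    0.032] [0.65  0.07  0.239]
t [250 170  12   6  54] [0.635 0.045 0.235] [0.633 0.034 0.208] [0.641 0.059 0.24 ]
t [307 171  12   3  30] [ 0.639 -0.081  0.235] [ 0.636 -0.094  0.23 ] [ 0.642 -0.069  0.243]
t [132 228  18  19 142] [0.49  0.329 0.074] [0.475 0.317 0.062] [0.521 0.36  0.088]
```

View pics/a.png

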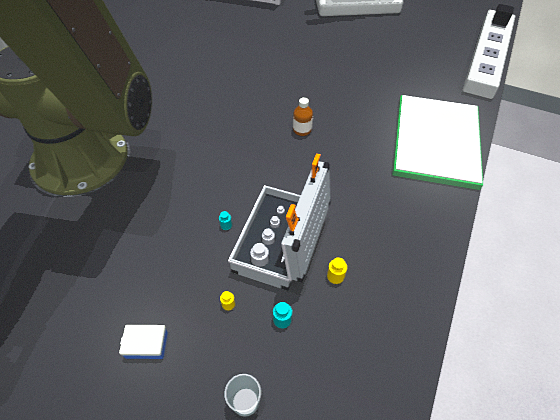

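View pics/b.png

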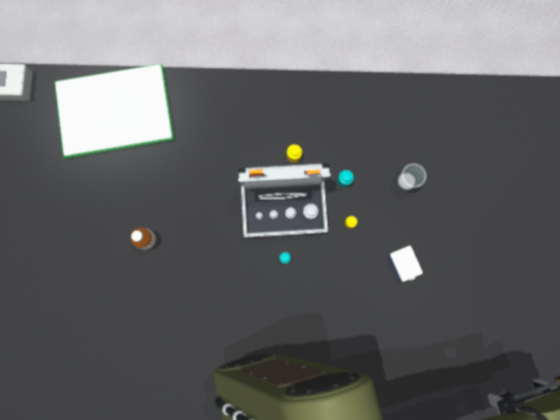

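Scene: the open case is at (270,240), with its catches at (316,165) and (292,215). In the top view the case is at (285,200), lid at the top. Look-alikes are turquoise at (225,220) and (282,315), and yellow at (228,300) and (337,270). The big yellow one stands just behind the lid. The orange thing at (303,117) is the bottle, not a catch. Next I measure the case pose and the obstacles, with one close crop as a check.

```bash
python3 - <<'E'
from h import *
o=np.load("/tmp/o.npz");a,W,b,V=[o[k] for k in"aWbV"]
hb=cv2.cvtColor(b,cv2.COLOR_RGB2HSV)
# rim of base from top: grey points with z .05-.066
m=(V[...,2]>.05)&(V[...,2]<.066)&(hb[...,1]<60)&(hb[...,2]>110);m[:160]=0;m[245:]=0;m[:,:235]=0;m[:,335:]=0
r=cv2.minAreaRect(V[m][:,:2].astype(np.float32));print("rim",m.sum(),r)
m=(V[...,2]>.165)&(V[...,2]<.21)&(hb[...,1]<60);m[:150]=0;m[200:]=0;m[:,:225]=0;m[:,345:]=0
r=cv2.minAreaRect(V[m][:,:2].astype(np.float32));print("lidtop",m.sum(),r,np.median(V[m],0),V[m].max(0))
# outer face from scene
q=W[195:265,305:328].reshape(-1,3);q=q[(q[:,2]>.08)&(q[:,2]<.18)&(q[:,0]>.62)&(q[:,0]<.72)]
c=np.median(q,0);n=np.linalg.svd(q-c)[2][2];print("face",len(q),c,n)
for nm,lo,hi in(("yel",(24,150,120),(35,255,255)),("turq",(85,150,100),(95,255,255))):
    k,l,st,_=cv2.connectedComponentsWithStats(cv2.inRange(hb,lo,hi))
    for i in range(1,k):
        if st[i,4]>25:print(nm,np.round(np.nanmedian(V[l==i],0),3),np.nanmax(V[l==i],0).round(3))
cv2.imwrite("pics/c.png",cv2.resize(a[140:300,210:350,::-1],None,fx=3.5,fy=3.5,interpolation=cv2.INTER_CUBIC))
E
```

```text
rim 986 ((0.5870843529701233, -0.02344989776611328), (0.14367766678333282, 0.21450623869895935), 4.9062700271606445)
lidtop 985 ((0.6471172571182251, -0.017922401428222656), (0.03098534233868122, 0.21224789321422577), 5.073305606842041) [ 0.64586504 -0.02113721  0.1882783 ] [0.66924289 0.08685579 0.20195571]
face 699 [ 0.66774026 -0.02419466  0.12817064] [0.98942452 0.08354996 0.11856866]
yel [ 0.734 -0.047  0.045] [ 0.772 -0.03   0.067]
yel [ 0.554 -0.2    0.034] [ 0.575 -0.188  0.054]
turq [ 0.668 -0.184  0.045] [ 0.702 -0.167  0.066]
turq [ 0.456 -0.029  0.035] [ 0.473 -0.017  0.05 ]
```

View pics/c.png

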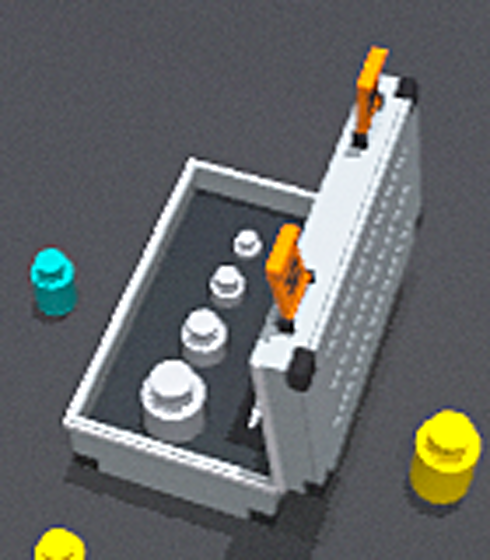

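The crop confirms the two orange catches on the lid edge, at (372,85) and (288,270), both sticking out. The lid leans about 7° forward of vertical and the catches are at the right angle. Case centre is about (0.581,-0.0235), yaw 4.9°, with the hinge at x≈0.645. First move: raise, yaw and close the jaws.

```bash
cat >> h.py <<'E'
from scipy.spatial.transform import Rotation as Ro
C=np.array([.581,-.0235,0]);RC=Ro.from_euler('z',.0855).as_matrix()
def here():
    s=monitor.state();p=np.array(s["tcp_pos"]);R=Ro.from_rotvec(s["tool_rot"]).as_matrix()
    print("t",round(s["t"],2),"tcp",p.round(4),"incase",(RC.T@(p-C)).round(4),"F",np.round(s["ft_force"],1));return p,R
def to(*case):  # shift in tool axes to points in the case frame
    p,R=here()
    for c in case:
        w=C+RC@np.array(c);print(c,"->",(R.T@(w-p)).round(4));p=w
    print("turn err",Ro.from_matrix(R.T@RC@np.diag([1,-1,-1])).as_rotvec().round(3))
E
python3 -m creep '[0,0,-0.03,0,0,0.115,1, 0,0,-0.03,0,0,0.115,1, 0,0,-0.03,0,0,0,1, 0.027,-0.022,-0.01,0,0,0,1, 0.027,-0.022,0,0,0,0,1, 0.027,-0.022,0,0,0,0,1, 0.027,-0.022,0,0,0,0,1, 0.027,-0.022,0,0,0,0,1]' 20
python3 -c "from h import *;to((.125,0,.30))"
```

```text
t: 0.77
tcp_pos: [0.2967, -0.4002, 0.3052]
tool_rot: [-3.138, -0.134, 0.0]
ft_force: [1.3, -0.3, -0.1]
grip_width: 0.474
finger_force: 0.0
t 0.77 tcp [ 0.2967 -0.4002  0.3052] incase [-0.3154 -0.3511  0.3052] F [ 1.3 -0.3 -0.1]
(0.125, 0, 0.3) -> [ 0.4404 -0.3511  0.0053]
turn err [-0.  0. -0.]
```

```bash
python3 -m creep '[0.0275,-0.022,0,0,0,0,1, 0.0275,-0.022,0,0,0,0,1, 0.0275,-0.022,0,0,0,0,1, 0.0275,-0.022,0,0,0,0,1, 0.0275,-0.022,0,0,0,0,1, 0.0275,-0.022,0,0,0,0,1, 0.0275,-0.022,0,0,0,0,1, 0.0275,-0.022,0,0,0,0,1]' >/dev/null
python3 -m creep '[0.0275,-0.022,0,0,0,0,1, 0.0275,-0.022,0,0,0,0,1, 0.0275,-0.022,0,0,0,0,1, 0.0275,-0.022,0,0,0,0,1, 0.0275,-0.022,0,0,0,0,1, 0.0275,-0.022,0,0,0,0,1, 0.0275,-0.022,0,0,0,0,1, 0.0275,-0.022,0,0,0,0,1]'
python3 - <<'E'
from h import *
to((.12,0,.162))
f,W=grab("wrist");save(f,"d")
E
```

```text
t: 2.1
tcp_pos: [0.705, -0.0118, 0.305]
tool_rot: [-3.139, -0.135, 0.001]
ft_force: [-1.0, -1.1, -0.0]
grip_width: 0.004
finger_force: 0.0
t 2.1 tcp [ 0.705  -0.0118  0.305 ] incase [0.1245 0.0011 0.305 ] F [-1.  -1.1 -0. ]
(0.12, 0, 0.162) -> [-0.0044  0.0011  0.143 ]
turn err [-0.     0.001  0.   ]
```

View pics/d.png

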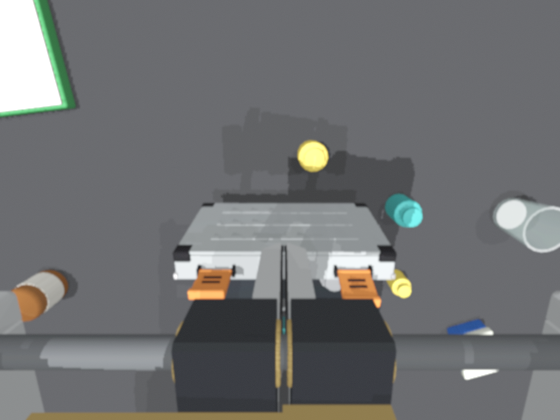

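Wrist view: the fingertips at (285,250) are centred on the lid's outer face, with catches left at (212,282) and right at (357,285). The yellow look-alike at (313,155) is well behind. I'll descend and push.

```bash
python3 -m creep '[0,0,0.03,0,0,0,1, 0,0,0.035,0,0,0,1, 0,0,0.035,0,0,0,1, 0,0,0.03,0,0,0,1, 0,0,0.012,0,0,0,1, -0.01,0,0,0,0,0,1, -0.01,0,0,0,0,0,1, 0,0,0,0,0,0,1]'
python3 -m creep '[-0.005,0,0,0,0,0,1, -0.005,0,0,0,0,0,1, -0.005,0,0,0,0,0,1, 0,0,0,0,0,0,1]'
python3 -c "from h import *;here()"
```

```text
t: 2.82
tcp_pos: [0.6836, -0.0151, 0.1644]
tool_rot: [3.139, 0.134, 0.001]
ft_force: [0.0, 0.1, 0.1]
grip_width: 0.002
finger_force: 0.0
t: 3.15
tcp_pos: [0.6693, -0.0163, 0.1645]
tool_rot: [3.139, 0.135, 0.003]
ft_force: [1.9, -0.2, 1.9]
grip_width: 0.007
finger_force: 1.0
t 3.15 tcp [ 0.6693 -0.0163  0.1645] incase [ 0.0886 -0.0003  0.1645] F [ 1.9 -0.2  1.9]
```

```bash
python3 -m creep '[-0.0054,0,-0.0003,0,0,0,1, -0.0054,0,-0.0003,0,0,0,1, -0.0054,0,-0.0003,0,0,0,1, -0.0054,0,-0.0003,0,0,0,1, -0.0054,0,0.0008,0,0,0,1, -0.0054,0,0.0008,0,0,0,1, -0.0054,0,0.0008,0,0,0,1, -0.0054,0,0.0008,0,0,0,1]'
python3 - <<'E'
from h import *
here();f,W=grab("scene")
hs=cv2.cvtColor(f["pixels"],cv2.COLOR_RGB2HSV);m=cv2.inRange(hs,(4,150,120),(22,255,255));k,l,st,c=cv2.connectedComponentsWithStats(m)
for i in range(1,k):
    if st[i,4]>25:print(c[i].round(),st[i,4],((np.nanmedian(W[l==i],0)-C)@RC).round(3))
E
```

```text
t: 3.82
tcp_pos: [0.6255, -0.0199, 0.161]
tool_rot: [-3.139, -0.135, 0.001]
ft_force: [3.9, 1.0, 0.1]
grip_width: 0.004
finger_force: 1.4
t 3.82 tcp [ 0.6255 -0.0199  0.161 ] incase [ 0.0446 -0.0002  0.161 ] F [3.9 1.  0.1]
[278. 158.] 81 [-0.015  0.061  0.217]
[283. 175.] 31 [ 0.029 -0.036  0.29 ]
[256. 214.] 303 [-0.012 -0.067  0.198]
```

The lid follows at about 4 N. Continuing along the arc.

```bash
python3 -m creep '[-0.0052,0,0.0018,0,0,0,1, -0.0052,0,0.0018,0,0,0,1, -0.0052,0,0.0018,0,0,0,1, -0.005,0,0.0018,0,0,0,1, -0.0047,0,0.0028,0,0,0,1, -0.0047,0,0.0028,0,0,0,1, -0.0047,0,0.0028,0,0,0,1, -0.0046,0,0.0028,0,0,0,1]'
python3 -m creep '[-0.004,0,0.0037,0,0,0,1, -0.004,0,0.0037,0,0,0,1, -0.004,0,0.0037,0,0,0,1, -0.004,0,0.0037,0,0,0,1, -0.0032,0,0.0044,0,0,0,1, -0.0032,0,0.0044,0,0,0,1, -0.0032,0,0.0044,0,0,0,1, -0.0032,0,0.0044,0,0,0,1]'
python3 -c "
from h import *
to((-.036,0,.092),(-.037,0,.086))"
```

```text
t: 4.53
tcp_pos: [0.5865, -0.0233, 0.1427]
tool_rot: [-3.139, -0.135, 0.0]
ft_force: [3.1, 1.2, 0.0]
grip_width: 0.001
finger_force: 1.0
t: 5.2
tcp_pos: [0.558, -0.0258, 0.1102]
tool_rot: [3.139, 0.135, -0.0]
ft_force: [1.3, 0.1, 0.6]
grip_width: 0.004
finger_force: 0.7
t 5.2 tcp [ 0.558  -0.0258  0.1102] incase [-0.0231 -0.0003  0.1102] F [1.3 0.1 0.6]
(-0.036, 0, 0.092) -> [-0.0129 -0.0003  0.0182]
(-0.037, 0, 0.086) -> [-0.001 -0.     0.006]
turn err [-0.  0.  0.]
```

```bash
python3 -m creep '[-0.0025,0,0.005,0,0,0,1, -0.0023,0,0.005,0,0,0,1, -0.0023,0,0.005,0,0,0,1, -0.002,0,0.004,0,0,0,1, -0.0005,0,0.003,0,0,0,1, 0,0,0.002,0,0,0,1, 0,0,0,0,0,0,1]'
python3 - <<'E'
from h import *
here();f,W=grab("scene");save(f,"e")
hs=cv2.cvtColor(f["pixels"],cv2.COLOR_RGB2HSV);m=cv2.inRange(hs,(4,150,120),(22,255,255));k,l,st,c=cv2.connectedComponentsWithStats(m)
for i in range(1,k):
    if st[i,4]>25:print(c[i].round(),st[i,4],((np.nanmedian(W[l==i],0)-C)@RC).round(3))
E
```

```text
t: 5.78
tcp_pos: [0.5484, -0.0266, 0.0881]
tool_rot: [3.139, 0.135, -0.001]
ft_force: [-11.2, 0.4, 21.0]
grip_width: 0.003
finger_force: 10.6
t 5.78 tcp [ 0.5484 -0.0266  0.0881] incase [-0.0327 -0.0003  0.0881] F [-11.2   0.4  21. ]
[303. 112.] 184 [-0.049  0.357  0.074]
[245. 193.] 49 [-0.048 -0.024  0.191]
[223. 237.] 227 [-0.095 -0.066  0.071]
```

View pics/e.png

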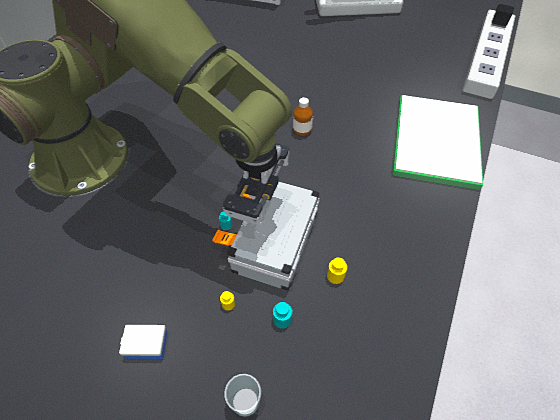

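The lid is down, with 21 N on the tool and the right catch at (223,237). I back off upward and re-measure the case with the top and wrist cameras.

```bash
python3 -m creep '[0.001,0,-0.004,0,0,0,1, 0,0,-0.02,0,0,0,1, 0,0,-0.03,0,0,0,1, 0,0,-0.04,0,0,0,1, 0.03,0,-0.03,0,0,0,1, 0.035,0,-0.02,0,0,0,1, 0.035,0,0,0,0,0,1, 0,0,0,0,0,0,1]'
cat > look.py <<'E'
from h import *
import sys
here()
for n in("top","scene"):
    f,V=grab(n);np.savez(f"/tmp/{n}.npz",p=f["pixels"],V=V);hb=cv2.cvtColor(f["pixels"],cv2.COLOR_RGB2HSV);Q=(V-C)@RC
    m=(abs(Q[...,2]-.088)<.008)&(hb[...,1]<60)&(abs(Q[...,0])<.1)&(abs(Q[...,1])<.13)
    r=cv2.minAreaRect(Q[m][:,:2].astype(np.float32));print(n,"lid in case frame",r)
    q=Q[m];A=np.c_[q[:,:2],np.ones(len(q))];print(" plane",np.linalg.lstsq(A,q[:,2],rcond=None)[0].round(4))
    o=cv2.inRange(hb,(4,150,90),(22,255,255))>0
    for s in(1,-1):
        k=o&(abs(Q[...,1]-.065*s)<.03)&(abs(Q[...,0]+.09)<.05)&(Q[...,2]<.12)
        if k.sum()>5:print(" catch",s,k.sum(),np.percentile(Q[k],2,0).round(3),np.median(Q[k],0).round(3),np.percentile(Q[k],98,0).round(3))
f,W=grab("wrist");save(f,sys.argv[1])
E
python3 look.py f
```

```text
t: 6.5
tcp_pos: [0.6526, -0.0176, 0.2285]
tool_rot: [-3.139, -0.135, 0.001]
ft_force: [-0.2, -0.1, -1.5]
grip_width: 0.004
finger_force: 0.0
t 6.5 tcp [ 0.6526 -0.0176  0.2285] incase [ 7.180e-02 -2.000e-04  2.285e-01] F [-0.2 -0.1 -1.5]
top lid in case frame ((0.00152558833360672, -0.0013367384672164917), (0.21203574538230896, 0.13171076774597168), 89.68709564208984)
 plane [0.002  0.0003 0.0874]
scene lid in case frame ((0.0005128607153892517, -0.0005805492401123047), (0.21379290521144867, 0.13203972578048706), 89.95364379882812)
 plane [-0.0025  0.0025  0.0885]
 catch 1 213 [-0.112  0.05   0.071] [-0.092  0.063  0.074] [-0.07   0.079  0.08 ]
 catch -1 248 [-0.113 -0.08   0.066] [-0.092 -0.066  0.071] [-0.071 -0.051  0.075]
```

View pics/f.png

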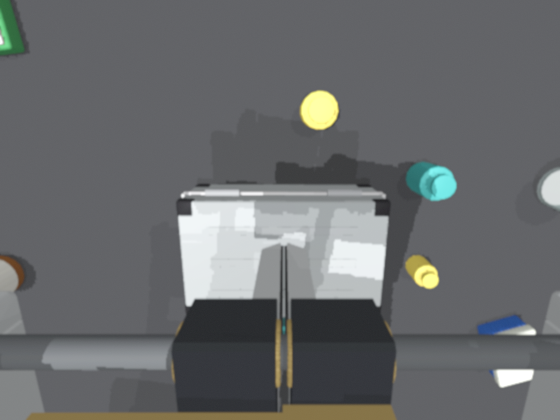

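The lid is shut and level at z = 0.088, centred within about 1.5 mm of my case pose. Both catches still stick out, at z about 0.074 (left) and 0.071 (right). The wrist view shows the closed case at (283,250) with nothing disturbed. Next is the left catch: go above its lip and push down.

```bash
python3 -m creep '[-0.03,-0.011,0,0,0,0,1, -0.03,-0.011,0,0,0,0,1, -0.03,-0.011,0,0,0,0,1, -0.03,-0.011,0.01,0,0,0,1, -0.03,-0.011,0.02,0,0,0,1, -0.03,-0.01,0.03,0,0,0,1, -0.002,0,0.04,0,0,0,1, 0,0,0.02,0,0,0,1]'
python3 -m creep '[0,0,0.01,0,0,0,1, 0,0,0.01,0,0,0,1, 0,0,0.006,0,0,0,1, 0,0,0.006,0,0,0,1, 0,0,0.006,0,0,0,1]'
python3 -c "
from h import *
to((-.110,.065,.04),(-.108,.065,.026))"
```

```text
t: 7.32
tcp_pos: [0.4597, 0.0311, 0.1091]
tool_rot: [-3.139, -0.135, 0.002]
ft_force: [0.2, 0.5, -0.5]
grip_width: 0.004
finger_force: 0.0
t: 7.73
tcp_pos: [0.4638, 0.0308, 0.0738]
tool_rot: [3.139, 0.135, 0.002]
ft_force: [-1.5, -0.3, 2.4]
grip_width: 0.003
finger_force: 1.1
t 7.73 tcp [0.4638 0.0308 0.0738] incase [-0.1122  0.0641  0.0738] F [-1.5 -0.3  2.4]
(-0.11, 0.065, 0.04) -> [ 0.0021 -0.0009  0.0338]
(-0.108, 0.065, 0.026) -> [ 0.002 -0.     0.014]
turn err [ 0.    -0.001  0.   ]
```

Contact is made at about 2.4 N, so I keep going down and then start inward.

```bash
python3 -m creep '[0,0,0.006,0,0,0,1, 0,0,0.006,0,0,0,1, 0.0005,0,0.006,0,0,0,1, 0.0005,0,0.006,0,0,0,1, 0.0005,0,0.006,0,0,0,1, 0.0005,0,0.006,0,0,0,1, 0,0,0.006,0,0,0,1, 0,0,0.006,0,0,0,1]'
python3 -m creep '[0.004,0,0,0,0,0,1, 0.004,0,0,0,0,0,1, 0.004,0,0,0,0,0,1, 0.004,0,0,0,0,0,1, 0.003,0,0,0,0,0,1, 0,0,0,0,0,0,1]'
python3 -c "from h import *;here()"
```

```text
t: 8.4
tcp_pos: [0.465, 0.031, 0.0246]
tool_rot: [-3.139, -0.135, 0.002]
ft_force: [-1.4, -0.1, 0.9]
grip_width: 0.006
finger_force: 0.6
t: 8.9
tcp_pos: [0.4844, 0.0327, 0.0251]
tool_rot: [-3.139, -0.135, 0.001]
ft_force: [-2.5, 0.1, -1.2]
grip_width: 0.003
finger_force: 0.9
t 8.9 tcp [0.4844 0.0327 0.0251] incase [-0.0914  0.0642  0.0251] F [-2.5  0.1 -1.2]
```

```bash
for i in 1; do python3 -m creep '[0.001,0,0,0,0,0,1, 0.001,0,0,0,0,0,1, 0.001,0,0,0,0,0,1, 0,0,0,0,0,0,1]' | grep -E 'pos|force'; done
python3 -m creep '[0.001,0,0,0,0,0,1, 0,0,0,0,0,0,1]' | grep -E 'pos|force'
python3 -m creep '[0.001,0,0,0,0,0,1, 0,0,0,0,0,0,1]' | grep -E 'pos|force'
```

```text
tcp_pos: [0.4874, 0.0329, 0.0255]
ft_force: [-1.7, -0.3, -1.6]
finger_force: 1.0
tcp_pos: [0.4884, 0.033, 0.0255]
ft_force: [-1.4, 0.2, -1.0]
finger_force: 1.0
tcp_pos: [0.4894, 0.0331, 0.0255]
ft_force: [-1.6, -0.8, -1.1]
finger_force: 1.0
```

```bash
for i in 1; do python3 -m creep '[0.001,0,0,0,0,0,1, 0,0,0,0,0,0,1]' | grep -E 'pos|ft_'; done
python3 -m creep '[0.001,0,0,0,0,0,1, 0,0,0,0,0,0,1]' | grep -E 'pos|ft_'
python3 -c "from h import *;here()"
```

```text
tcp_pos: [0.4904, 0.0332, 0.0255]
ft_force: [-2.6, -0.4, -1.0]
tcp_pos: [0.4914, 0.0333, 0.0255]
ft_force: [-3.5, 0.3, -2.3]
t 9.9 tcp [0.4914 0.0333 0.0255] incase [-0.0844  0.0642  0.0255] F [-3.5  0.3 -2.3]
```

```bash
python3 -m creep '[0.0007,0,0,0,0,0,1, 0,0,0,0,0,0,1]' | grep -E 'pos|ft_'
python3 -m creep '[0.0007,0,0,0,0,0,1, 0,0,0,0,0,0,1]' | grep -E 'pos|ft_'
python3 - <<'E'
from h import *
here();f,W=grab("scene");cv2.imwrite("pics/g.png",cv2.resize(f["pixels"][140:300,180:350,::-1],None,fx=3.5,fy=3.5,interpolation=cv2.INTER_CUBIC))
E
```

```text
tcp_pos: [0.492, 0.0333, 0.0255]
ft_force: [-2.2, -0.2, -1.5]
tcp_pos: [0.4927, 0.0334, 0.0255]
ft_force: [-2.3, -0.7, -1.4]
t 10.23 tcp [0.4927 0.0334 0.0255] incase [-0.0831  0.0642  0.0255] F [-2.3 -0.7 -1.4]
```

View pics/g.png

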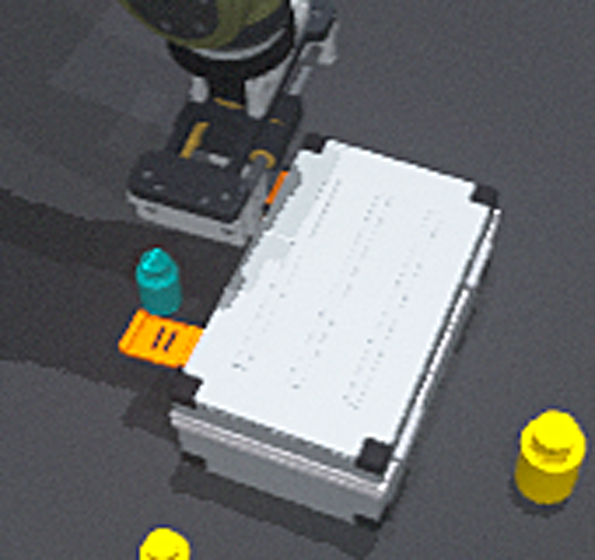

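The crop shows the left catch folding down behind the gripper at (277,187), with the right one still out at (160,340). The case has not moved. Small steps on until the force rises.

```bash
python3 -m creep '[0.0007,0,0,0,0,0,1, 0,0,0,0,0,0,1]' | grep -E 'pos|ft_'
python3 -m creep '[0.0007,0,0,0,0,0,1, 0,0,0,0,0,0,1]' | grep -E 'pos|ft_'
python3 -m creep '[0.0007,0,0,0,0,0,1, 0,0,0,0,0,0,1]' | grep -E 'pos|ft_'
```

```text
tcp_pos: [0.4934, 0.0335, 0.0254]
ft_force: [-2.0, -0.7, -2.7]
tcp_pos: [0.4941, 0.0335, 0.0254]
ft_force: [-1.3, -1.3, -1.2]
tcp_pos: [0.4948, 0.0336, 0.0255]
ft_force: [-0.8, -0.3, -0.9]
```

```bash
python3 -m creep '[0.0007,0,0,0,0,0,1, 0,0,0,0,0,0,1]' | grep -E 'pos|ft_'
python3 -m creep '[0.0007,0,0,0,0,0,1, 0,0,0,0,0,0,1]' | grep -E 'pos|ft_'
python3 -m creep '[0.0007,0,0,0,0,0,1, 0,0,0,0,0,0,1]' | grep -E 'pos|ft_'
python3 - <<'E'
from h import *
here()
f,V=grab("scene");hb=cv2.cvtColor(f["pixels"],cv2.COLOR_RGB2HSV);Q=(V-C)@RC
m=(abs(Q[...,2]-.088)<.008)&(hb[...,1]<60)&(abs(Q[...,0])<.1)&(abs(Q[...,1])<.13)
print(cv2.minAreaRect(Q[m][:,:2].astype(np.float32)))
k=(cv2.inRange(hb,(4,150,90),(22,255,255))>0)&(abs(Q[...,1]-.065)<.03)&(abs(Q[...,0]+.09)<.05)
print(k.sum(),Q[k].min(0),np.median(Q[k],0),Q[k].max(0))
E
```

```text
tcp_pos: [0.4955, 0.0336, 0.0254]
ft_force: [-1.3, 0.1, -2.1]
tcp_pos: [0.4962, 0.0337, 0.0255]
ft_force: [-1.2, 0.3, -0.4]
tcp_pos: [0.4969, 0.0337, 0.0254]
ft_force: [-2.1, 0.1, -1.1]
t 11.28 tcp [0.4969 0.0337 0.0254] incase [-0.0789  0.0642  0.0254] F [-2.1  0.1 -1.1]
((0.004987001419067383, -0.0011841356754302979), (0.21335884928703308, 0.13295039534568787), 88.02008819580078)
29 [-0.09800908  0.03619042  0.07090082] [-0.0646591   0.05461074  0.1373952 ] [-0.04835706  0.08024286  0.16348322]
```

The lid rectangle seems to have shifted about 4 mm and 2°, so the catch may already be home with the case creeping. I back off and check.

```bash
python3 -m creep '[-0.01,0,0,0,0,0,1, -0.03,0,0,0,0,0,1, -0.02,0,-0.04,0,0,0,1, 0,0,-0.04,0,0,0,1, 0,0,-0.04,0,0,0,1, 0,0,-0.01,0,0,0,1]'>/dev/null
python3 look.py h0
python3 - <<'E'
import numpy as np,cv2
a=np.load("/tmp/scene.npz")["p"]
cv2.imwrite("pics/h.png",cv2.resize(a[140:300,180:350,::-1],None,fx=3.5,fy=3.5,interpolation=cv2.INTER_CUBIC))
E
```

```text
t 11.83 tcp [0.4407 0.0287 0.1588] incase [-0.1354  0.064   0.1588] F [ 1.  -0.2 -0.1]
top lid in case frame ((0.006788894534111023, -0.0009767338633537292), (0.2119351625442505, 0.13235656917095184), 88.05029296875)
 plane [-0.0057  0.001   0.0878]
 catch 1 11 [-0.064  0.053  0.069] [-0.064  0.065  0.074] [-0.063  0.077  0.076]
 catch -1 215 [-0.109 -0.086 -0.002] [-0.089 -0.063  0.07 ] [-0.068 -0.048  0.075]
scene lid in case frame ((0.005060553550720215, -0.0009422078728675842), (0.21472062170505524, 0.1331092268228531), 87.96882629394531)
 plane [-0.0092  0.0027  0.0889]
 catch 1 18 [-0.067  0.053  0.072] [-0.064  0.068  0.074] [-0.063  0.08   0.076]
 catch -1 207 [-0.111 -0.078  0.067] [-0.091 -0.064  0.072] [-0.068 -0.048  0.075]
```

View pics/h.png

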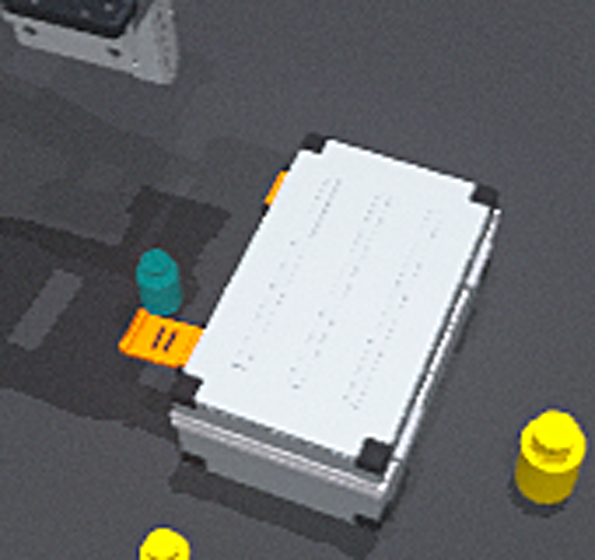

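Left catch folded at (277,187) and right still out at (160,340). The case did creep: about 5 mm and 2° of yaw. I check whether the left catch is home using the wrist camera's depth.

```bash
cat >> h.py <<'E'
_y=.0855-.034; C=np.array([.5865,-.024,0]);RC=Ro.from_euler('z',_y).as_matrix()
E
python3 - <<'E'
from h import *
p,R=here()
f,V=grab("wrist");Rc=cv2.Rodrigues(np.array(f["rvec"]))[0];cp=-Rc.T@np.ravel(f["tvec"])
print("cam in tool",(R.T@(cp-p)).round(3),"dir",(R.T@Rc[2]).round(3),"in case",((cp-C)@RC).round(3))
hb=cv2.cvtColor(f["pixels"],cv2.COLOR_RGB2HSV);Q=(V-C)@RC
k=(cv2.inRange(hb,(4,150,60),(22,255,255))>0)&(abs(Q[...,1])<.1)&(abs(Q[...,0]+.08)<.06)&(Q[...,2]<.1)
for s in(1,-1):
    q=Q[k&(Q[...,1]*s>0)];
    if len(q):print(s,len(q),np.percentile(q,1,0).round(4),np.percentile(q,99,0).round(4))
    for z in np.arange(.025,.08,.006):
        w=q[abs(q[:,2]-z)<.003]if len(q)else q
        if len(w):print("  z",z.round(3),"x",np.median(w[:,0]).round(4),len(w))
E
```

```text
t 11.98 tcp [0.4389 0.0287 0.153 ] incase [-0.1447  0.0603  0.153 ] F [-0.2  0.2 -1.4]
cam in tool [ 0.079  0.001 -0.179] dir [-0.267 -0.     0.964] in case [-0.066  0.062  0.332]
1 328 [-0.0755  0.0494 -0.0016] [-0.0664  0.0806  0.0742]
  z 0.031 x -0.0747 36
  z 0.037 x -0.0745 39
  z 0.043 x -0.0663 2
  z 0.061 x -0.073 2
  z 0.067 x -0.0697 2
  z 0.073 x -0.0707 218
-1 2257 [-0.1111 -0.0795  0.0364] [-0.067  -0.0495  0.074 ]
  z 0.067 x -0.0991 765
  z 0.073 x -0.0808 1469
```

The left catch's lip lies 4 mm proud of its pivot face, as it should at home (z 0.031 to 0.037, x -0.0747). Now the right catch, in the updated case frame, stopping at the first sign of seating.

```bash
python3 -m creep '[0.008,0.03,0,0,0,0.034,1, 0.008,0.032,0,0,0,0,1, 0.008,0.032,0,0,0,0,1, 0.006,0.03,0.02,0,0,0,1, 0,0,0.03,0,0,0,1, 0,0,0.01,0,0,0,1, 0,0,0,0,0,0,1]'
python3 -c "from h import *;to((-.112,-.065,.08),(-.110,-.065,.04),(-.11,-.065,.025))"
```

```text
t: 12.62
tcp_pos: [0.4737, -0.0926, 0.0891]
tool_rot: [-3.138, -0.081, 0.011]
ft_force: [-0.7, -0.1, -0.1]
grip_width: 0.006
finger_force: 0.0
t 12.62 tcp [ 0.4737 -0.0926  0.0891] incase [-0.1161 -0.0627  0.0891] F [-0.7 -0.1 -0.1]
(-0.112, -0.065, 0.08) -> [0.0042 0.0023 0.0091]
(-0.11, -0.065, 0.04) -> [0.0023 0.0001 0.04  ]
(-0.11, -0.065, 0.025) -> [0.0001 0.     0.015 ]
turn err [-0.002  0.007 -0.   ]
```

```bash
python3 -m creep '[0.004,0.0023,0.006,0,0,0,1, 0.001,0,0.006,0,0,0,1, 0,0,0.006,0,0,0,1, 0.0005,0,0.006,0,0,0,1, 0.0005,0,0.006,0,0,0,1, 0,0,0.006,0,0,0,1, 0,0,0.006,0,0,0,1, 0,0,0.006,0,0,0,1]'
python3 -m creep '[0,0,0.006,0,0,0,1, 0,0,0.006,0,0,0,1, 0,0,0.004,0,0,0,1, 0.003,0,0,0,0,0,1, 0.003,0,0,0,0,0,1, 0.003,0,0,0,0,0,1, 0.003,0,0,0,0,0,1, 0.003,0,0,0,0,0,1]'
python3 -c "from h import *;to((-.086,-.065,.025))"
```

```text
t: 13.28
tcp_pos: [0.4829, -0.0953, 0.0448]
tool_rot: [3.14, 0.081, 0.004]
ft_force: [6.8, 0.7, 8.6]
grip_width: 0.006
finger_force: 4.3
t: 13.95
tcp_pos: [0.4972, -0.0944, 0.0288]
tool_rot: [3.141, 0.081, 0.0]
ft_force: [-2.0, -0.2, -1.5]
grip_width: 0.004
finger_force: 1.2
t 13.95 tcp [ 0.4972 -0.0944  0.0288] incase [-0.0928 -0.0657  0.0288] F [-2.  -0.2 -1.5]
(-0.086, -0.065, 0.025) -> [ 0.0068 -0.0007  0.0038]
turn err [ 0. -0.  0.]
```

```bash
python3 -m creep '[0,0,0.003,0,0,0,1, 0.001,0,0,0,0,0,1, 0.001,0,0,0,0,0,1, 0.001,0,0,0,0,0,1, 0.001,0,0,0,0,0,1, 0,0,0,0,0,0,1]'| grep -E 'pos|ft_'
cat > m.py <<'E'
from h import *
here()
for n in("scene","top"):
    f,V=grab(n);hb=cv2.cvtColor(f["pixels"],cv2.COLOR_RGB2HSV);Q=(V-C)@RC
    m=(abs(Q[...,2]-.088)<.008)&(hb[...,1]<60)&(abs(Q[...,0])<.1)&(abs(Q[...,1])<.13)
    print(n,cv2.minAreaRect(Q[m][:,:2].astype(np.float32)))
E
python3 m.py
```

```text
tcp_pos: [0.501, -0.0942, 0.0257]
ft_force: [-1.7, -0.8, -1.5]
t 14.45 tcp [ 0.501  -0.0942  0.0257] incase [-0.089  -0.0657  0.0257] F [-1.7 -0.8 -1.5]
scene ((-0.014324389398097992, -0.0001237243413925171), (0.21452566981315613, 0.16075649857521057), 89.85755920410156)
top ((0.001594841480255127, 0.00011665374040603638), (0.13215351104736328, 0.21203380823135376), 0.08577626943588257)
```

```bash
python3 -m creep '[0.0007,0,0,0,0,0,1, 0.0007,0,0,0,0,0,1, 0.0006,0,0,0,0,0,1, 0,0,0,0,0,0,1]'| grep -E 'pos|ft_'; python3 m.py
python3 -m creep '[0.0005,0,0,0,0,0,1, 0.0005,0,0,0,0,0,1, 0,0,0,0,0,0,1]'| grep -E 'pos|ft_'; python3 m.py
```

```text
tcp_pos: [0.503, -0.0941, 0.0257]
ft_force: [-1.5, 0.2, -1.1]
t 14.88 tcp [ 0.503  -0.0941  0.0257] incase [-0.087  -0.0657  0.0257] F [-1.5  0.2 -1.1]
scene ((-0.013483881950378418, -0.00041971355676651), (0.15857583284378052, 0.2143757939338684), 0.03104209527373314)
top ((0.0014822036027908325, 0.00016067922115325928), (0.1320348083972931, 0.21201196312904358), 0.13925044238567352)
tcp_pos: [0.5036, -0.0941, 0.0256]
ft_force: [-5.0, -0.6, -1.4]
t 15.23 tcp [ 0.5036 -0.0941  0.0256] incase [-0.0864 -0.0657  0.0256] F [-5.  -0.6 -1.4]
scene ((-0.012025102972984314, 0.00016864389181137085), (0.15606984496116638, 0.214273601770401), 0.011273891665041447)
top ((0.0012602731585502625, 0.00031960755586624146), (0.2123793512582779, 0.13195568323135376), 89.8876724243164)
```

Force went to 5 N with the tip stalled and the case unmoved (top view), so the right catch is seated. I back off and check both from the front.

```bash
python3 -m creep '[-0.01,0,0,0,0,0,1, -0.03,0,0,0,0,0,1, -0.035,-0.01,-0.02,0,0,0,1, -0.03,-0.025,-0.03,0,0,0,1, -0.02,-0.03,-0.03,0,0,0,1, -0.01,0,-0.03,0,0,0,1, 0,0,-0.03,0,0,0,1, 0,0,0,0,0,0,1]'>/dev/null
python3 m.py; python3 - <<'E'
from h import *
f,V=grab("wrist");save(f,"k")
hb=cv2.cvtColor(f["pixels"],cv2.COLOR_RGB2HSV);Q=(V-C)@RC
k=(cv2.inRange(hb,(4,150,60),(22,255,255))>0)&(abs(Q[...,1])<.1)&(abs(Q[...,0]+.08)<.06)&(Q[...,2]<.1)
for s in(1,-1):
    q=Q[k&(Q[...,1]*s>0)]
    for z in np.arange(.025,.08,.006):
        w=q[abs(q[:,2]-z)<.003]if len(q)else q
        if len(w)>4:print(s," z",z.round(3),"x",np.median(w[:,0]).round(4),len(w))
E
```

```text
t 16.0 tcp [ 0.3752 -0.0432  0.1632] incase [-0.212  -0.0083  0.1632] F [-0.4 -1.   0.6]
scene ((-0.0004337504506111145, 9.61199402809143e-05), (0.13302305340766907, 0.21494029462337494), 0.03922726958990097)
top ((0.0014349371194839478, 0.00013925880193710327), (0.13215944170951843, 0.2119593769311905), 0.06405090540647507)
1  z 0.037 x -0.0721 11
1  z 0.043 x -0.0723 42
1  z 0.049 x -0.0722 35
1  z 0.055 x -0.0723 37
1  z 0.061 x -0.0723 54
1  z 0.067 x -0.0724 44
-1  z 0.037 x -0.0725 18
-1  z 0.043 x -0.0726 28
-1  z 0.049 x -0.0726 50
-1  z 0.055 x -0.0726 30
-1  z 0.061 x -0.0725 62
-1  z 0.067 x -0.0728 56
-1  z 0.073 x -0.0732 17
```

View pics/k.png

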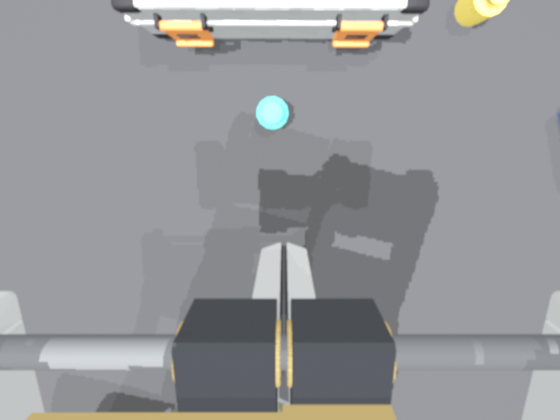

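The wrist view shows both orange catches flat against the front, at (188,33) and (358,33). Their outer faces are plumb over the full height (x = -0.072 and -0.073 from z = 0.037 to 0.067). The turquoise look-alike at (272,112) is untouched and the arm is clear. Handing in.

```bash
python3 -c "
from rig import workorder;print(workorder.job_done())"
```

```text
the job is handed in; nothing more can be done
None
```

The lid is shut and both orange catches lie home against the front; the job was handed in at about 16 s of the 61 s, but seating the left catch slid the case about 5.5 mm and turned it 2°, and I left it there.

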